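Set the turntable's click-stop speed selector to its fifth stop

TASK

The inspection turntable is switched off; set its speed for the regulator housing that stands on it. With a fingertip, push the lever of the speed selector round clockwise, click by click, to the fifth of its seven stops (counting clockwise, the slowest being the first), never running past the fifth, and leave it resting in that click. Push on the lever from one side instead of taking it between the fingers, and leave the platter and every other thing on the bench where it is.

Things in the scene. Friction and masses are not known exactly. Their poses are not given: they have to be found in the camera images.
- selector (a joint): Speed selector, rad: 0 at the first (slowest) of seven click stops, growing clockwise seen from above, a stop every 0.5236 (30 deg), the fifth at 2.094, hard ends 0.06 beyond the first and seventh. Leaving a stop takes 0.1 to 0.2 N m (3 to 6 N at 34 mm); the resistance fades to nothing half-way (15 deg), then the lever snaps by itself into the next stop. Starts in the first, second or third stop.
- selector_axis (a point): Selector: a satin grey skirt 72 mm across and 5 mm high, on it a black hub 36 mm across and lever 22 mm high, 12 mm wide, from 26 mm behind the axis to 48 mm ahead (last 12 mm only 7 mm wide; white line on top). This point: on the turning axis at the lever's top face (hub 1 mm higher), 22 mm over the skirt, 27 mm over the marked plate. Frame turns with it: x along the pointer, z up.
- selector_tip (a point): Pointing end of the selector's lever, at its top face, 48 mm from the axis. At the first stop it points to the base's +y (operator's left), at the fourth to +x (away from the operator), at the seventh to -y. Seven dark marks on the plate, 48 to 61 mm from the axis, grow in size from the first stop to the seventh.
- turntable: Fixed cast-iron base, 200 x 350 x 55 mm (x, y, z); origin on the bench, its middle lies at y = -10 mm; the front, with the mains rocker, faces -x. It carries the platter (axis at y = +78 mm) and the selector (axis at y = -112 mm, on a 130 mm square aluminium plate whose top is 57 mm above the bench).
- platter_mark (a point): White line on the rim of the round cast-iron platter (160 mm across, top 81 mm above the bench), 72 mm from the platter's axis. The platter turns freely and must stay as it is.
- housing: Black second-stage housing, a dome 74 mm across and 55 mm high with its tube upward, loose on the platter; origin under its middle. It must not be moved.
- mouthpiece: Pale orange silicone mouthpiece, 40 mm high, about 65 mm wide, standing on its tube on the bench; origin under its middle. It must not be moved.
- cover_ring: Smoky grey cover ring, 76 mm outside, 9 mm high, flat on the bench; origin under its middle. It must not be moved.
- lever_arm: Small aluminium lever arm, about 65 mm long and up to 10 mm high, lying on top of the base behind the selector's plate (83 mm from the selector's axis); origin under its middle. It must not be moved.
- poppet_housing: Brass poppet housing, a stepped tube 22 mm across and 42 mm high, standing on top of the base at its front edge, some 110 mm from the selector's axis; origin under its middle. It must not be moved.
- grease_jar: White-capped jar, 52 mm across, 42 mm high, on the bench; origin under its middle. It must not be moved.
- spanner: Steel open-ended spanner, 150 mm long, lying on the bench behind the base; origin at its middle. It must not be moved.

How it is judged:
At the end, for the whole second after the job is handed in: The selector rests in its fifth stop (2.094 rad within 0.08), still; the platter's mark is within 10 mm and every loose part within 15 mm of where it was (value of joint selector between 2.014 and 2.174 rad and velocity of joint selector between -0.05 and 0.05 rad/s and distance of platter_mark from where it was at the start of the episode below 0.01 m and distance of each of housing, mouthpiece, cover_ring, lever_arm, poppet_housing, grease_jar, spanner from where it was at the start of the episode below 0.015 m); the robot touches nothing.
It fails at once if the selector runs past the fifth stop, over the crest towards the sixth (beyond 2.36 rad) (value of joint selector above 2.36 rad).
It fails at once if the lever is taken between the fingers (the hand is lowered astride it, TCP over the lever within 6 mm of its middle line and the fingertips 5 mm or more below its top) (z of the grasp point in the frame of selector_axis below 0.014 m and y of the grasp point in the frame of selector_axis between -0.006 and 0.006 m and x of the grasp point in the frame of selector_axis between -0.032 and 0.052 m).
It fails at once if the platter is turned (its mark moves more than 10 mm) (distance of platter_mark from where it was at the start of the episode above 0.01 m).
It fails at once if a loose part is lifted, carried or knocked more than 15 mm away (distance of any of housing, mouthpiece, cover_ring, lever_arm, poppet_housing, grease_jar, spanner from where it was at the start of the episode above 0.015 m).
It also fails if it takes over 48 s, if anything falls off the work surface, if the arm or the gripper's body presses on something with over 40 N, if the wrist force passes 120 N, or if a joint passes its speed limit or range.

ROBOT

A 6-joint arm with a two-finger parallel gripper is mounted at the origin on the work surface. World frame = base frame: x ahead of the robot, y to its left, z up, the work surface at z = 0. Lengths are in m, angles in rad, forces in N, time in s.
With the tool pointing down it reaches from about 0.375 to 0.975 m from the base axis. Payload 3.8 kg.
Tool frame: the origin (TCP) lies between the finger pads, 19 mm behind the fingertips; this is the grasp point; z points along the fingers, y is the line along which they close (so a half turn about z gives the same grasp; the last joint's range is limited). The gripper opens to 85 mm and grips with 20 to 120 N. Pads are 22 mm wide; open, the fingers measure 114 mm over their backs; the gripper's body (76 mm by 85 mm) begins 54 mm behind the grasp point. The pads swing forward as they close: fully open they stand 13 mm farther back than shut.
Start: joints at [1.175, 0.264, 1.604, -0, 1.274, -0.037], TCP at [0.237, 0.632, 0.25] pointing down, gripper open.
Joint ranges: [-2.63, 2.63], [-0.94, 2.18], [0.31, 2.57], [-1.31, 4.45], [0, 2.66], [-2.55, 2.55]. Speed limits (rad/s): [2.57, 2.57, 3.14, 3.14, 3.14, 3.14].

INTERFACE

Orientations are given as a rotation vector (axis times angle).
In Python, from workcell import status, read_camera, workorder, masks_of gives the robot as it stands.
- The arm moves only by the tool drive_tool, never from a script. Its argument "rows" is a list of rows, each a list of 7 numbers: the turn, a rotation vector about the tool's x, y, z in degrees, then the shift along the tool's x, y, z in m, then the opening, from 0 (shut) to 1 (fully open). In form: [[ax, ay, az, tx, ty, tz, claw], ...]. A call has 1 to 8 rows; each row shifts and turns the commanded pose from where the row before left it, along the tool's axes as they then stand; what a row does not reach is not made up. A row lasts 1/12 s, in which the tool goes at most 41.7 mm and 7.16 degrees, less where a joint would pass 70% of its speed; a pose out of reach is approached as far as the arm can. A call is refused whole if a number of a shift passes 0.0417 or a number of a turn 7.16, either way. A call with a gripper value outside its range is refused whole. The fingers move at their own pace and stop on an object; "force" is the grip in N (left out, the last holds). Time passes only in rows, so rows that do not move let the fingers close. It gives the time, the measured TCP pose, the force, the opening and the grip force at its end, in the units of the state.
- status.read_state(): the state, without advancing time (a new reading comes with each control period).
- read_camera(name): name is "scene" or "top"; returns a dict with "color" (400x640x3 uint8, red, green, blue), "intrinsics" (3x3 intrinsics, pixels), "world_from_camera" (4x4, takes a point from camera to world coordinates). Camera axes: x right, y up, looking along -z (the intrinsics and any distortion apply to the point x, -y, -z); pixel columns grow to the right and rows downward; lengths in m; the calibration is good to about 2 mm. A picture is of the moment at which its call begins. There is no depth.
- workorder.finish_job(): hands the job in; it is judged then, once.
Trained networks look in a picture, given as the dict that the camera call returned (one of the last four; its "shot" number tells which), for a name from the list of things; names that differ only in an ending like _2 or _b are one class to them, and where a whole thing is asked for, a point or a joint stands for the part that bears it (a point fixed in the world has none). Each returns a list of dicts, best first, with "score" (0 to 1); they miss things now and then, are a little off and sometimes report something else, mostly with a low value. They report only what shows in the picture. A call takes as long as a camera call.
- masks_of(picture, name): "mask" (400x640 bool, what is visible of it) and "bbox" ([left, top, right, bottom] in pixels, round what is visible of it).
The state is a dict: "time": time; "q": joint angles; "joint_vel": joint speeds; "joint_torque": joint torques, N m; "tool_pos": TCP position; "tcp_rot": TCP orientation; "wrist_force": force on the tool from outside, world axes, zero at the start; "torque": the same for the moment, N m; "width": opening from 0.0 (shut) to 1.0 (fully open); "grip_force": force on a finger pad.
Only numpy, scipy, OpenCV 4.12 (cv2) and the standard library are available. Lean on these libraries where they do the work, as an engineer would, in place of code of your own. Each camera call takes 0.05 s, during which the arm holds its last target. There are 200 camera calls.

## Working session

There is one attempt and no reset: what is moved stays moved. The work goes in short steps, Python scripts to look and compute and a tool call to move; the robot and the scene stay as the last step left them, time stands still between calls to the robot, and variables do not carry over. Pictures are saved under pics/ and viewed, at most 10 in all, crops included, and the job is handed in when it is done.

Besides the shell and the picture viewer there is one more tool, called as name(argument=value, ...), one argument or row to a line, values as JSON. drive_tool: Moves the arm, as the interface text tells. Its arguments: {"type":"object","properties":{"rows":{"type":"array"},"force":{"type":"number"}},"required":["rows"]}

```bash
mkdir -p pics
cat > h.py <<'E'
import numpy as np, cv2
from workcell import status, read_camera, workorder, masks_of
def ray(p,u,v):
    K=np.array(p["intrinsics"]);T=np.array(p["world_from_camera"])
    d=np.linalg.solve(K,[u,v,1.]);d=T[:3,:3]@(d*[1,-1,-1]);return T[:3,3],d
def at(p,u,v,z):
    o,d=ray(p,u,v);return o+d*(z-o[2])/d[2]
def proj(p,X):
    K=np.array(p["intrinsics"]);T=np.array(p["world_from_camera"])
    c=T[:3,:3].T@(np.array(X)-T[:3,3]);c=K@(c*[1,-1,-1]);return c[:2]/c[2]
E
python3 - <<'E'
from h import *
for n in("top","scene"):
    p=read_camera(n);cv2.imwrite(f"pics/{n}0.png",p["color"][...,::-1])
    print(n,p.keys(),np.array(p["world_from_camera"])[:3,3])
    for t in("selector","turntable","lever_arm","poppet_housing","selector_tip","mouthpiece","grease_jar","housing"):
        for m in masks_of(p,t)[:2]:
            v,u=np.nonzero(m["mask"]);print(t,round(m["score"],2),m["bbox"],u.mean().round(1),v.mean().round(1))
s=status.read_state();print(s)
E
```

```text
top dict_keys(['color', 'intrinsics', 'world_from_camera', 'shot']) [0.43162429 0.03027177 0.87369617]
selector 0.84 [310.2, 179.4, 356.1, 220.3] 333.8 201.2
turntable 0.7 [315.4, 156.2, 343.0, 162.9] 331.4 160.7
turntable 0.67 [192.2, 146.9, 379.5, 275.6] 288.9 209.9
lever_arm 0.61 [312.5, 155.7, 347.4, 165.1] 332.4 160.6
poppet_housing 0.26 [193.1, 147.2, 380.8, 276.2] 289.0 209.9
selector_tip 0.87 [312.0, 183.0, 352.8, 219.1] 333.6 200.8
mouthpiece 0.8 [237.4, 297.3, 272.7, 313.9] 253.5 301.5
grease_jar 0.79 [284.7, 277.7, 308.4, 304.2] 296.5 290.1
housing 0.79 [194.2, 202.0, 258.0, 259.8] 226.8 226.4
scene dict_keys(['color', 'intrinsics', 'world_from_camera', 'shot']) [ 0.92533664 -0.04010498  0.65175421]
selector 0.62 [281.3, 184.2, 319.8, 212.7] 299.4 197.8
turntable 0.67 [253.3, 134.9, 447.3, 261.2] 341.0 199.0
lever_arm 0.76 [293.4, 223.2, 324.5, 245.0] 307.6 233.8
poppet_housing 0.61 [256.3, 134.2, 446.9, 261.8] 341.4 198.8
mouthpiece 0.53 [340.2, 123.2, 367.9, 142.1] 355.4 129.4
mouthpiece 0.46 [331.1, 247.6, 415.1, 272.9] 372.7 261.7
grease_jar 0.76 [308.3, 126.5, 334.1, 149.8] 320.5 138.5
housing 0.88 [368.9, 129.8, 426.2, 179.5] 395.2 154.1
{'time': 0.9, 'q': array([ 1.17511079e+00,  2.63842126e-01,  1.60395423e+00,  2.47456833e-05,
        1.27367212e+00, -3.68957660e-02]), 'joint_vel': array([-0.0003436 ,  0.0024809 ,  0.00030133,  0.0001405 , -0.00013209,
       -0.00112078]), 'joint_torque': array([ 9.53895287e-04, -5.15053260e+01, -3.67735291e+01,  5.54887959e-05,
        5.51680769e-04,  6.42118422e-06]), 'tool_pos': array([0.23702265, 0.63204588, 0.25004352]), 'tcp_rot': array([5.60578144e-01, 3.09117037e+00, 1.98493697e-04]), 'wrist_force': array([0.58460196, 0.52640202, 1.03068597]), 'torque': array([ 0.01654405, -0.0202787 ,  0.06483397]), 'grip_force': 0.0, 'width': 1.0036321124365453}
```

Run:
```python
from h import *
a=cv2.imread("pics/top0.png")[140:300,180:390];b=cv2.imread("pics/scene0.png")[115:275,245:455]
cv2.imwrite("pics/c0.png",np.vstack([cv2.resize(x,None,fx=1.87*1,fy=1.87,interpolation=3) if 0 else cv2.resize(x[:,:],(788,600),interpolation=3)[:,:] for x in (a,)]))
cv2.imwrite("pics/c1.png",cv2.resize(b,(788,600),interpolation=3))
```

```text
(no output)
```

View pics/c0.png

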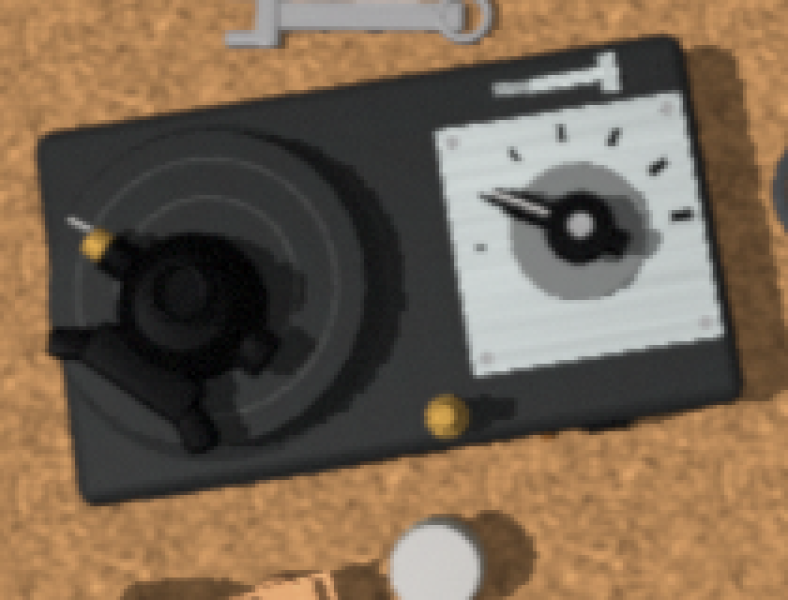

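View pics/c1.png

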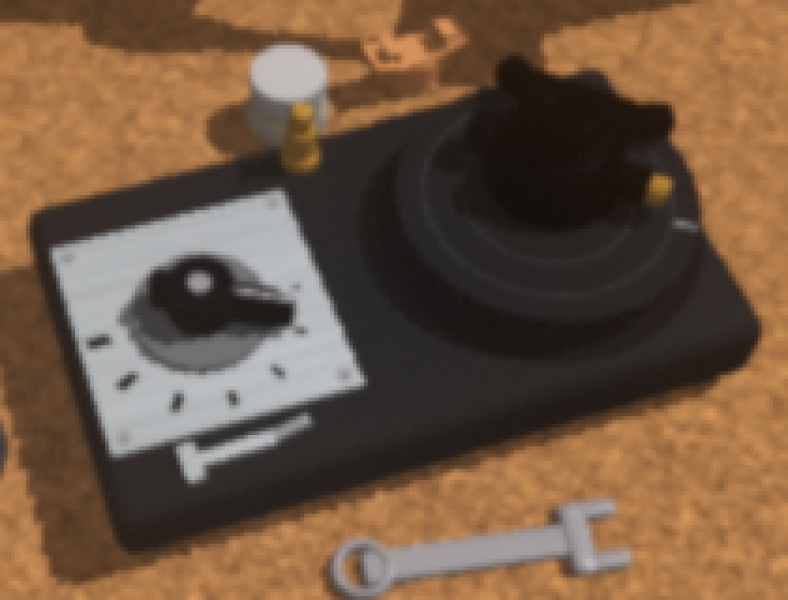

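The top view shows the lever pointing at the second mark (the marks visible are 1 and 3 to 7, and the tip covers 2). The base is yawed about 9° counter-clockwise. In both views the area around the selector is clear. Next I measure the axis.

Run:
```python
from h import *
t=read_camera("top");s=read_camera("scene")
c=lambda u,v,o:((u+.5)/3.752-.5+o[0],(v+.5)/3.752-.5+o[1])
T=lambda u,v:c(u,v,(180,140));S=lambda u,v:c(u,v,(245,115))
def tri(a,b):
    o1,d1=ray(t,*a);o2,d2=ray(s,*b)
    x=np.linalg.lstsq(np.c_[d1,-d2],o2-o1,rcond=None)[0];p,q=o1+d1*x[0],o2+d2*x[1]
    return ((p+q)/2).round(4),np.linalg.norm(p-q).round(4)
print("hub",tri(T(580,224),S(200,282)))
ct=[(453,143),(668,108),(706,322),(487,358)];cs=[(342,374),(124,438),(68,258),(272,202)]
P=[tri(T(*a),S(*b)) for a,b in zip(ct,cs)];[print("screw",p) for p in P]
A=np.array([p[0] for p in P]);print(A.mean(0))
for X in(A,np.array([at(t,*T(*a),.057) for a in ct]),np.array([at(s,*S(*a),.057) for a in cs])):
  y=X[0]-X[1];y2=X[3]-X[2];print("ctr",X.mean(0).round(4),"yaw",[np.degrees(np.arctan2(-v[0],v[1])).round(1) for v in(y,y2)])
h=at(t,*T(580,224),.085);tip=at(t,*T(482,195),.084);print(h,tip,np.hypot(*(tip-h)[:2]),np.degrees(np.arctan2(*(tip-h)[1::-1])))
for n in("poppet","housingtube"):pass
print("poppet",tri(T(446,414),S(302,112)))
```

```text
hub (array([ 0.5341, -0.0054,  0.0871]), np.float64(0.0006))
screw (array([0.5817, 0.058 , 0.0582]), np.float64(0.0))
screw (array([ 0.5981, -0.0538,  0.0579]), np.float64(0.0016))
screw (array([ 0.4859, -0.0701,  0.0572]), np.float64(0.0011))
screw (array([0.4695, 0.0425, 0.0592]), np.float64(0.0004))
[ 0.5338   -0.00585   0.058125]
ctr [ 0.5338 -0.0058  0.0581] yaw [np.float64(8.3), np.float64(8.3)]
ctr [ 0.5339 -0.0062  0.057 ] yaw [np.float64(8.2), np.float64(8.2)]
ctr [ 0.5331 -0.0053  0.057 ] yaw [np.float64(8.6), np.float64(9.1)]
[ 0.53432794 -0.00584373  0.085     ] [0.55014627 0.04298851 0.084     ] 0.05133037182273331 72.05120133170598
poppet (array([0.4411, 0.0631, 0.0963]), np.float64(0.0017))
```

drive_tool(
  rows=[
    [0, 0, 0, 0, 0, 0, 0],
    [0, 0, 0, 0, 0, 0, 0],
    [0, 0, 0, 0, 0, 0, 0],
    [0, 0, 0, 0, 0, 0, 0],
    [0, 0, 0, 0, 0, 0, 0],
    [0, 0, 0, 0, 0, 0, 0],
    [0, 0, 0, 0, 0, 0, 0],
    [0, 0, 0, 0, 0, 0, 0],
  ],
  force=40,
)

```text
time: 1.67
tool_pos: [0.237, 0.632, 0.25]
tcp_rot: [-0.561, -3.091, 0.0]
wrist_force: [-0.2, 0.2, -0.7]
width: -0.004
grip_force: 0.0
```

drive_tool(
  rows=[
    [0, 0, 0, -0.028, -0.027, 0, 0],
    [0, 0, 0, -0.028, -0.027, 0, 0],
    [0, 0, 0, -0.028, -0.027, 0, 0],
    [0, 0, 0, -0.028, -0.027, 0, 0],
    [0, 0, 0, -0.028, -0.027, 0, 0],
    [0, 0, 0, -0.028, -0.027, 0, 0],
    [0, 0, 0, -0.028, -0.027, 0, 0],
    [0, 0, 0, -0.028, -0.027, 0, 0],
  ],
)

```text
time: 2.33
tool_pos: [0.3713, 0.3494, 0.2503]
tcp_rot: [0.56, 3.091, 0.001]
wrist_force: [1.5, -0.1, -0.8]
width: -0.001
grip_force: 0.0
```

drive_tool(
  rows=[
    [0, 0, 0, -0.028, -0.027, 0, 0],
    [0, 0, 0, -0.028, -0.027, 0, 0],
    [0, 0, 0, -0.028, -0.027, 0, 0],
    [0, 0, 0, -0.028, -0.027, 0, 0],
    [0, 0, 0, -0.028, -0.027, 0, 0],
    [0, 0, 0, -0.028, -0.027, 0, 0],
    [0, 0, 0, -0.028, -0.027, 0, 0],
    [0, 0, 0, 0, 0, 0, 0],
  ],
)

```text
time: 3.0
tool_pos: [0.4906, 0.0997, 0.2505]
tcp_rot: [0.569, 3.087, -0.004]
wrist_force: [-0.0, -0.4, -0.3]
width: -0.004
grip_force: 0.0
```

drive_tool(
  rows=[
    [0, 0, 0.8, -0.0249, -0.0234, 0, 0],
    [0, 0, 0, -0.0248, -0.0233, 0, 0],
    [0, 0, 0, 0, 0, 0.03, 0],
    [0, 0, 0, 0, 0, 0.03, 0],
    [0, 0, 0, 0, 0, 0.03, 0],
    [0, 0, 0, 0, 0, 0.03, 0],
    [0, 0, 0, 0, 0, 0.02, 0],
    [0, 0, 0, 0, 0, 0, 0],
  ],
)

```text
time: 3.67
tool_pos: [0.5134, 0.0441, 0.105]
tcp_rot: [-0.58, -3.078, 0.003]
wrist_force: [-1.2, 0.0, -0.9]
width: -0.003
grip_force: 0.0
```

Run:
```python
from h import *
t=read_camera("top");s=read_camera("scene")
a=t["color"][140:270,270:390,::-1];b=s["color"][130:260,240:360,::-1]
cv2.imwrite("pics/d.png",np.hstack([cv2.resize(x,(398,430),interpolation=3) for x in(a,b)]))
print(status.read_state()["tool_pos"],status.read_state()["q"])
```

```text
[0.51723145 0.04423031 0.10965329] [ 3.72660131e-02  1.04883782e-01  2.06908334e+00  1.06564066e-04
  9.69378317e-01 -1.16102833e+00]
```

View pics/d.png

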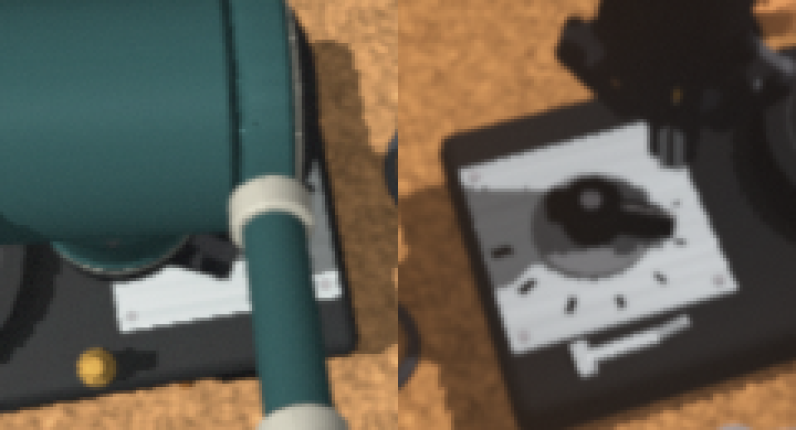

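The scene view shows the shut fingertips at crop pixel (672,155), on the free counter-clockwise side of the lever. I lower them beside it and approach.

drive_tool(
  rows=[
    [0, 0, 0.4, 0, -0.004, 0, 0],
    [0, 0, 0, 0, 0, 0.01, 0],
    [0, 0, 0, 0, 0, 0.0105, 0],
    [0, 0, 0, 0, 0, 0, 0],
    [0, 0, 0, -0.006, 0, 0, 0],
    [0, 0, 0, -0.006, 0, 0, 0],
    [0, 0, 0, 0, 0, 0, 0],
    [0, 0, 0, 0, 0, 0, 0],
  ],
)

```text
time: 4.43
tool_pos: [0.5285, 0.0356, 0.09]
tcp_rot: [0.593, 3.084, 0.0]
wrist_force: [-0.6, -0.3, 0.5]
width: -0.003
grip_force: 0.0
```

```bash
cat >> h.py <<'E'
def rep():
    s=status.read_state();R,_=cv2.Rodrigues(np.array(s["tcp_rot"]));d=np.array(s["tool_pos"])-[.534,-.0058,0]
    a=np.arctan2(R[1,1],R[0,1]);x,y=R[:2,0],R[:2,1]
    print("t",s["time"],"pos",s["tool_pos"].round(4),"yang",np.degrees(a).round(2),"side",(d[:2]@x).round(4),"along",(d[:2]@y).round(4),"F tool",(R.T@s["wrist_force"]).round(2),"q6",s["q"][5].round(2))
E
python3 -c "
from h import *
rep()"
```

```text
t 4.4333 pos [0.5285 0.0356 0.09  ] yang 68.22 side 0.0204 along 0.0364 F tool [ 0.4  -0.52 -0.51] q6 -1.17
```

drive_tool(
  rows=[
    [0, 0, 0, -0.003, 0, 0, 0],
    [0, 0, 2, -0.00126, 0.0006, 0, 0],
    [0, 0, 2, -0.00126, 0.0006, 0, 0],
    [0, 0, 2, -0.00126, 0.0006, 0, 0],
    [0, 0, 2, -0.00126, 0.0006, 0, 0],
    [0, 0, 0, 0, 0, 0, 0],
    [0, 0, 0, 0, 0, 0, 0],
  ],
)

```text
time: 5.02
tool_pos: [0.5353, 0.0349, 0.0894]
tcp_rot: [-0.805, -3.035, 0.0]
wrist_force: [-2.9, 1.2, 1.5]
width: 0.002
grip_force: 1.4
```

```bash
python3 -c "
from h import *
rep()"
```

```text
t 5.0167 pos [0.5353 0.0349 0.0894] yang 60.3 side 0.019 along 0.036 F tool [ 3.13 -0.43 -1.51] q6 -1.03
```

drive_tool(
  rows=[
    [0, 0, 2, -0.0016, 0.0006, 0, 0],
    [0, 0, 2, -0.0014, 0.0006, 0, 0],
    [0, 0, 2, -0.0014, 0.0006, 0, 0],
    [0, 0, 2, -0.0014, 0.0006, 0, 0],
    [0, 0, 2, -0.0014, 0.0006, 0, 0],
    [0, 0, 0, 0, 0, 0, 0],
    [0, 0, 0, 0, 0, 0, 0],
  ],
)

```text
time: 5.6
tool_pos: [0.5439, 0.0331, 0.0896]
tcp_rot: [1.066, 2.954, 0.0]
wrist_force: [-0.1, 0.1, -0.0]
width: -0.002
grip_force: 0.0
```

```bash
python3 -c "
from h import *
rep()
s=read_camera('scene');b=s['color'][130:260,240:360,::-1]
cv2.imwrite('pics/e.png',cv2.resize(b,(480,520),interpolation=3))"
```

```text
t 5.6 pos [0.5439 0.0331 0.0896] yang 50.33 side 0.0172 along 0.0363 F tool [0.14 0.05 0.  ] q6 -0.86
```

View pics/e.png

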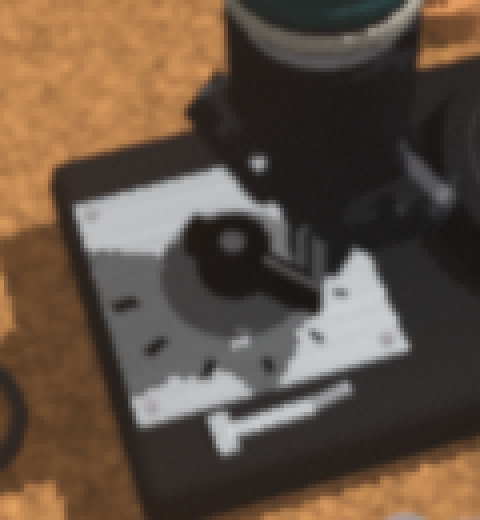

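```bash
python3 -c "
from h import *
s=read_camera('scene')
for a in (68.3,50.3,45,38.3,8.3):
  a=np.radians(a);c=proj(s,[.534+.048*np.cos(a),-.0058+.048*np.sin(a),.084]);print(a,((c-[240,130])*4).round(0))
"
```

```text
1.192059879112127 [332. 260.]
0.8779006137531478 [320. 286.]
0.7853981633974483 [315. 292.]
0.6684611035138281 [308. 301.]
0.14486232791552936 [261. 326.]
```

The lever still seems to be near the crest at about 50°, so I push a little further.

drive_tool(
  rows=[
    [0, 0, 2, -0.0013, 0.0006, 0, 0],
    [0, 0, 2, -0.0013, 0.0006, 0, 0],
    [0, 0, 0, 0, 0, 0, 0],
    [0, 0, 0, 0, 0, 0, 0],
    [0, 0, 0, 0, 0, 0, 0],
  ],
)

```text
time: 6.12
tool_pos: [0.5462, 0.0324, 0.0895]
tcp_rot: [-1.169, -2.916, 0.0]
wrist_force: [0.4, -1.0, -0.1]
width: 0.002
grip_force: 0.0
```

```bash
python3 -c "
from h import *
rep()
s=read_camera('scene');b=s['color'][165:230,275:335,::-1]
cv2.imwrite('pics/f.png',cv2.resize(b,(480,520),interpolation=3))
for a in (46.3,38.3):
  a=np.radians(a);c=proj(s,[.534+.048*np.cos(a),-.0058+.048*np.sin(a),.084]);print(a,((c-[275,165])*8).round(0))
"
```

```text
t 6.1167 pos [0.5462 0.0324 0.0895] yang 46.31 side 0.0176 along 0.036 F tool [-0.96 -0.49  0.11] q6 -0.79
0.8080874436733745 [353. 302.]
0.6684611035138281 [335. 321.]
```

View pics/f.png

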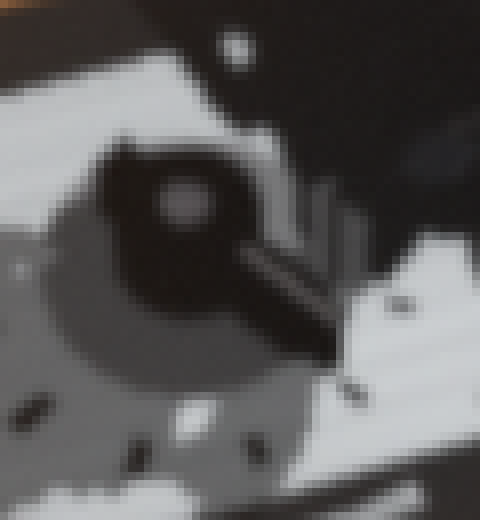

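The white line now ends at pixel (335,318), which matches the projected third stop at 38.3°. It has snapped over, so I go on to the fourth.

drive_tool(
  rows=[
    [0, 0, 2, -0.0013, 0.0006, 0, 0],
    [0, 0, 2, -0.0013, 0.0006, 0, 0],
    [0, 0, 2, -0.0013, 0.0006, 0, 0],
    [0, 0, 2, -0.0013, 0.0006, 0, 0],
    [0, 0, 2, -0.0013, 0.0006, 0, 0],
    [0, 0, 2, -0.0013, 0.0006, 0, 0],
    [0, 0, 2, -0.0013, 0.0006, 0, 0],
    [0, 0, 2, -0.0013, 0.0006, 0, 0],
  ],
)

```text
time: 6.83
tool_pos: [0.5558, 0.0282, 0.0894]
tcp_rot: [-1.566, -2.721, -0.001]
wrist_force: [-1.7, 1.9, 1.8]
width: -0.002
grip_force: 1.4
```

drive_tool(
  rows=[
    [0, 0, 2, -0.0013, 0.0006, 0, 0],
    [0, 0, 2, -0.0013, 0.0006, 0, 0],
    [0, 0, 2, -0.0013, 0.0006, 0, 0],
    [0, 0, 2, -0.0013, 0.0006, 0, 0],
    [0, 0, 0, 0, 0, 0, 0],
    [0, 0, 0, 0, 0, 0, 0],
    [0, 0, 0, 0, 0, 0, 0],
  ],
)

```text
time: 7.42
tool_pos: [0.5609, 0.024, 0.0895]
tcp_rot: [1.75, 2.609, 0.0]
wrist_force: [0.1, 1.4, 0.6]
width: -0.001
grip_force: 0.2
```

```bash
python3 -c "
from h import *
rep()
s=read_camera('scene');b=s['color'][165:230,275:335,::-1]
cv2.imwrite('pics/g.png',cv2.resize(b,(480,520),interpolation=3))
for a in (38.3,22,8.3):
  a=np.radians(a);c=proj(s,[.534+.048*np.cos(a),-.0058+.048*np.sin(a),.084]);print(a,((c-[275,165])*8).round(0))
"
```

```text
t 7.4167 pos [0.5609 0.024  0.0895] yang 22.31 side 0.0173 along 0.0362 F tool [ 1.23  0.63 -0.61] q6 -0.39
0.6684611035138281 [335. 321.]
0.3839724354387525 [289. 354.]
0.14486232791552936 [243. 373.]
```

View pics/g.png

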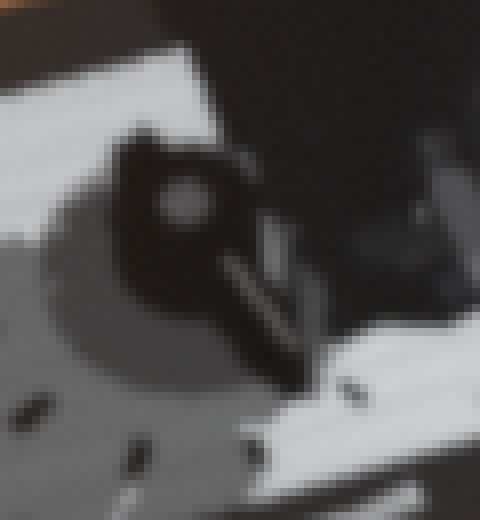

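The line ends at (297,348), so the lever is at about 24°, almost on the crest. I push 4° more.

drive_tool(
  rows=[
    [0, 0, 2, -0.0013, 0.0006, 0, 0],
    [0, 0, 2, -0.0013, 0.0006, 0, 0],
    [0, 0, 0, 0, 0, 0, 0],
    [0, 0, 0, 0, 0, 0, 0],
    [0, 0, 0, 0, 0, 0, 0],
  ],
)

```text
time: 7.88
tool_pos: [0.563, 0.0219, 0.0895]
tcp_rot: [-1.84, -2.546, 0.0]
wrist_force: [-0.5, -0.7, 0.0]
width: 0.003
grip_force: 0.0
```

```bash
python3 -c "
from h import *
rep()
s=read_camera('scene');b=s['color'][165:230,275:335,::-1]
cv2.imwrite('pics/i.png',cv2.resize(b,(480,520),interpolation=3))
"
```

```text
t 7.8833 pos [0.563  0.0219 0.0895] yang 18.3 side 0.0172 along 0.0362 F tool [-0.47 -0.71 -0.  ] q6 -0.32
```

View pics/i.png

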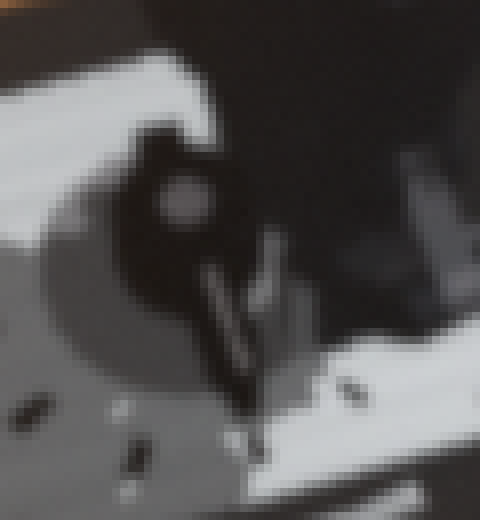

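The line now ends at (245,370), which is the fourth stop. I make the last click more slowly at the end.

drive_tool(
  rows=[
    [0, 0, 2, -0.0013, 0.0006, 0, 0],
    [0, 0, 2, -0.0013, 0.0006, 0, 0],
    [0, 0, 2, -0.0013, 0.0006, 0, 0],
    [0, 0, 2, -0.0013, 0.0006, 0, 0],
    [0, 0, 2, -0.0013, 0.0006, 0, 0],
    [0, 0, 2, -0.0013, 0.0006, 0, 0],
    [0, 0, 2, -0.0013, 0.0006, 0, 0],
    [0, 0, 2, -0.0013, 0.0006, 0, 0],
  ],
)

```text
time: 8.6
tool_pos: [0.5695, 0.0135, 0.0895]
tcp_rot: [-2.178, -2.262, -0.001]
wrist_force: [-0.6, 2.9, 1.6]
width: -0.003
grip_force: 1.6
```

drive_tool(
  rows=[
    [0, 0, 2, -0.0013, 0.0006, 0, 0],
    [0, 0, 2, -0.0013, 0.0006, 0, 0],
    [0, 0, 2, -0.0013, 0.0006, 0, 0],
    [0, 0, 2, -0.0013, 0.0006, 0, 0],
    [0, 0, 1, -0.00065, 0.0003, 0, 0],
    [0, 0, 1, -0.00065, 0.0003, 0, 0],
    [0, 0, 1, -0.00065, 0.0003, 0, 0],
    [0, 0, 1, -0.00065, 0.0003, 0, 0],
  ],
)

```text
time: 9.27
tool_pos: [0.573, 0.0046, 0.0895]
tcp_rot: [2.403, 2.023, -0.0]
wrist_force: [-0.0, 0.3, 0.4]
width: -0.001
grip_force: 0.1
```

drive_tool(
  rows=[
    [0, 0, 0.7, -0.00045, 0.0002, 0, 0],
    [0, 0, 0.7, -0.00045, 0.0002, 0, 0],
    [0, 0, 0, 0, 0, 0, 0],
    [0, 0, 0, 0, 0, 0, 0],
    [0, 0, 0, 0, 0, 0, 0],
  ],
)

```text
time: 9.68
tool_pos: [0.5732, 0.0037, 0.0894]
tcp_rot: [2.427, 1.995, -0.0]
wrist_force: [0.6, -0.4, -0.8]
width: -0.001
grip_force: 0.0
```

```bash
python3 -c "
from h import *
rep()
s=read_camera('scene');b=s['color'][165:230,275:335,::-1]
cv2.imwrite('pics/j.png',cv2.resize(b,(480,520),interpolation=3))
for a in (8.3,-6.7,-21.7):
  a=np.radians(a);c=proj(s,[.534+.048*np.cos(a),-.0058+.048*np.sin(a),.084]);print(a,((c-[275,165])*8).round(0))
"
```

```text
t 9.6833 pos [0.5732 0.0037 0.0894] yang -11.15 side 0.0169 along 0.0366 F tool [-0.28  0.65  0.77] q6 0.16
0.14486232791552936 [243. 373.]
-0.11693705988362008 [188. 382.]
-0.3787364476827695 [132. 379.]
```

View pics/j.png

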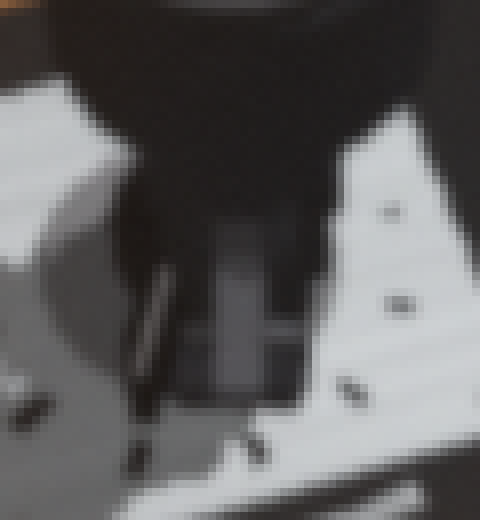

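The line ends near (143,375), close to the projected fifth stop at (132,379). I back away, rise clear and check from above.

drive_tool(
  rows=[
    [0, 0, 0, 0.006, 0, 0, 0],
    [0, 0, 0, 0.008, 0, 0, 0],
    [0, 0, 0, 0, 0, 0, 0],
    [0, 0, 0, 0, 0, -0.03, 0],
    [0, 0, 0, 0, 0, -0.04, 0],
    [0, 0, 0, 0, 0, -0.04, 0],
    [0, 0, 0, 0, 0, -0.04, 0],
    [0, 0, 0, 0, 0, -0.02, 0],
  ],
)

```text
time: 10.4
tool_pos: [0.5782, 0.0179, 0.2657]
tcp_rot: [2.422, 1.993, 0.01]
wrist_force: [1.0, -1.0, 0.9]
width: 0.001
grip_force: 0.0
```

drive_tool(
  rows=[
    [0, 0, 0, 0.04, 0, 0, 0],
    [0, 0, 0, 0.04, 0, 0, 0],
    [0, 0, 0, 0.04, 0, 0, 0],
    [0, 0, 0, 0.04, 0, 0, 0],
    [0, 0, 0, 0.04, 0, 0, 0],
    [0, 0, 0, 0.04, 0, 0, 0],
    [0, 0, 0, 0.04, 0, 0, 0],
    [0, 0, 0, 0, 0, 0, 0],
  ],
)

```text
time: 11.07
tool_pos: [0.63, 0.2998, 0.2587]
tcp_rot: [-2.419, -2.0, -0.004]
wrist_force: [0.2, -1.1, 0.4]
width: 0.001
grip_force: 0.0
```

```bash
python3 -c "
from h import *
rep()
s=read_camera('top');b=s['color'][140:300,180:390,::-1]
cv2.imwrite('pics/k.png',cv2.resize(b,(788,600),interpolation=3))
for a in (8.3,-6.7,-21.7):
  a=np.radians(a);c=proj(s,[.534+.048*np.cos(a),-.0058+.048*np.sin(a),.084]);print(a,((c-[180,140])*3.752).round(0))
"
```

```text
t 11.0667 pos [0.63   0.2998 0.2587] yang -10.84 side 0.3182 along 0.0368 F tool [-1.05  0.44 -0.41] q6 0.6
0.14486232791552936 [562. 131.]
-0.11693705988362008 [587. 130.]
-0.3787364476827695 [611. 135.]
```

View pics/k.png

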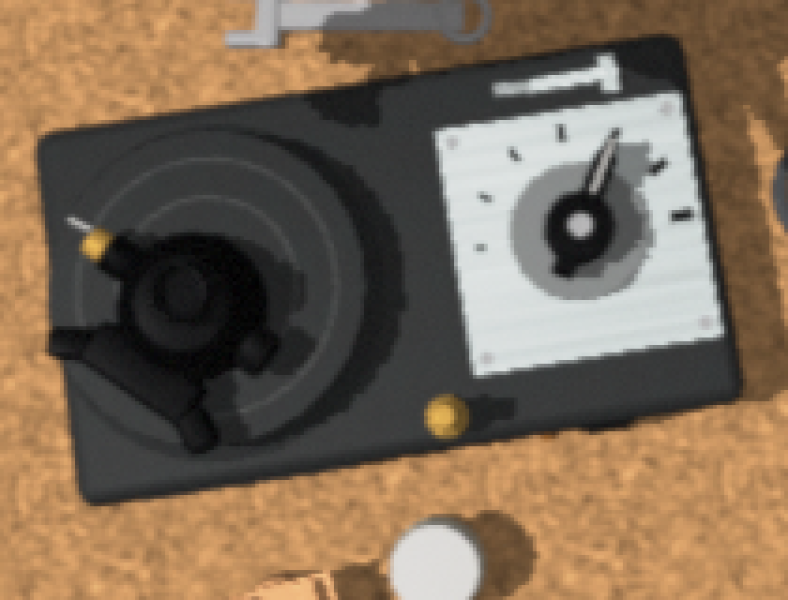

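The lever points at the fifth mark, with its tip at (614,133) against a predicted (611,135). Everything else stands where it was, so I hand the job in.

```bash
python3 -c "
from h import *
print(workorder.finish_job())"
```

```text
the job is handed in; nothing more can be done
None
```

I pushed the selector clockwise from its second to its fifth stop, one click at a time, and handed the job in; the last picture from above shows the lever on the fifth mark and the platter and the parts in that view where they were (cover ring out of view), but no verdict came back.

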